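Reset the power box under its push-latch cover

ROBOT

A 6-joint arm with a two-finger parallel gripper is mounted at the origin on a cart in front of the work surface, level with it; the furniture and walls round the work are solid. World frame = base frame: x ahead of the robot, y to its left, z up, the work surface at z = 0. Lengths are in m, angles in rad, forces in N, time in s.
With the tool pointing down it reaches from about 0.25 to 0.775 m from the base axis. Payload 4 kg.
Tool frame: the origin (TCP) lies at the very end of the fingers, on their centre line; the grasp point (between the pads) lies 19 mm behind it; z points along the fingers, y is the direction in which the jaws open and shut (so a half turn about z gives the same grasp; the last joint's range is limited). The gripper opens to 94 mm and grips with 3 to 60 N. Pads are 16 mm wide; open, the fingers measure 119 mm over their backs; the gripper's body (75 mm by 177 mm) begins 78 mm behind the grasp point.
Start: joints at [-1.34, 0.087, 1.371, -0, 1.684, -0.103], TCP at [0.18, -0.52, 0.206] pointing down, gripper open.
Joint ranges: [-3.1, 3.1], [-0.76, 2.03], [0.27, 2.55], [-1.08, 4.22], [0.17, 2.65], [-2.57, 2.57]. Speed limits (rad/s): [2.79, 2.79, 3.14, 3.14, 3.14, 3.14].

INTERFACE

Orientations are given as [roll, pitch, yaw] about the fixed x, y, z axes, in that order (R = Rz(yaw) Ry(pitch) Rx(roll)).
In Python, from bench import robot, cams, models gives the robot as it stands.
- The arm moves only by the tool step_arm, never from a script. Its argument "series" is a list of rows, each a list of 5 numbers: the gripper command: -1 is shut, 1 is fully open, values between are in proportion, then the shift along the tool's x, y, z in mm, then the turn about the tool's z in degrees. A call has 1 to 20 rows; each row is the pose to reach, as a shift and turn from the pose commanded when the call began, along the tool's axes at that moment; what a row does not reach only later rows make up. A row lasts 1/8 s, in which the tool goes at most 62.5 mm and 10.7 degrees, less where a joint would pass 70% of its speed; a pose out of reach is approached as far as the arm can. A call with a gripper value outside its range is refused whole. The fingers move at their own pace and stop on an object; the grip force is fixed at half the most. Time passes only in rows, so rows that repeat a pose let the fingers close. It gives the time, the measured TCP pose, the force and the opening at its end, in the units of the state.
- robot.get_obs(): the state, without advancing time (a new reading comes with each control period).
- cams.snapshot(name): name is "scene" or "top" or "wrist"; returns a dict with "pixels" (400x640x3 uint8, red, green, blue), "fov_y" (degrees; the focal length in pixels is half the picture's height over the tangent of half this angle, whatever the lens; pixels are square), "cx", "cy" (the principal point, pixels), "R" (3x3) and "t" (3): a world point X has camera coordinates R X + t. Camera axes: x right, y down, z forward; pixel columns grow to the right and rows downward; lengths in m; the calibration is good to about 2 mm. A picture is of the moment at which its call begins. There is no depth.
- robot.close_job(): hands the job in, once; it reports no verdict.
Trained networks look in a picture, given as the dict that the camera call returned (one of the last four; its "shot" number tells which), for a name from the list of things; names that differ only in an ending like _2 or _b are one class to them, and where a whole thing is asked for, a point or a joint stands for the part that bears it (a point fixed in the world has none). Each returns a list of dicts, best first, with "p" (0 to 1); they miss things now and then, are a little off and sometimes report something else, mostly with a low value. They report only what shows in the picture. A call takes as long as a camera call.
- models.find_in(picture, label): "position" ([x, y, z] in m, in world coordinates, good to about 4 mm: the middle of the surface that is visible of it).
- models.pinpoint(picture, label): "position" ([x, y, z] in m, in world coordinates, good to about 4 mm: a listed point, or the origin of a listed thing).
The state is a dict: "time": time; "joint_positions": joint angles; "qvel": joint speeds; "joint_torque": joint torques, N m; "tool_pos": TCP position; "ee_rot": TCP orientation; "wrist_force": force on the tool from outside, world axes, zero at the start; "wrist_torque": the same for the moment, N m; "width": finger opening in m.
Only numpy, scipy, OpenCV 4.12 (cv2) and the standard library are available. Lean on these libraries where they do the work, as an engineer would, in place of code of your own. Each camera call takes 0.05 s, during which the arm holds its last target. There are 200 camera calls.

TASK

The power box with the yellow cover has tripped. Press its push-latch cover down and let go so that it pops up by itself, press the green reset button under it all the way in and let it go, then tip the cover back over from behind and press it down again until it latches shut and stays shut. Work with the fingertips only and pick nothing up; leave the box with the blue cover untouched and do not shift the things lying about.

Things in the scene. Friction and masses are not known exactly. Their poses are not given: they have to be found in the camera images.
- yellow_box: fixed grey switch box, 84 mm deep (x) x 140 mm wide (y) x 46 mm high without its cover, with a yellow plastic cover on top. Origin: centre of its underside; z up, -x is its front (the side of the pilot lamp and vents), +x its back, where the cover's hinge runs along y. Yaw within 0.25 rad.
- blue_box: fixed grey switch box, 84 mm deep (x) x 140 mm wide (y) x 46 mm high without its cover, with a blue plastic cover on top. Origin: centre of its underside; z up, -x is its front (the side of the pilot lamp and vents), +x its back, where the cover's hinge runs along y. Yaw within 0.25 rad. A twin of the yellow one; it must be left alone.
- yellow_cover (a joint): angle of the yellow cover (rad): 0 to 0.03 latched, level; 1.2 fully open; -0.128 pressed in to its stop. Push-push latch: press the front 7 mm down to the stop (3 N), let go: a spring swings it open in 1 s. From open, push it down to 7 mm beyond level (3 N), let go: it latches. Pressed under 5 mm beyond level it does not change over. Standing open it is too steep to shut by pushing straight down on its edge: push it over from its back.
- blue_cover (a joint): the same angle (rad) for the blue cover; it starts latched, and must stay there.
- yellow_cover_edge (a point): the place to press: on the ribs of the yellow cover's top face, mid-width, 11 mm behind its front edge; moves with the cover; shut, it is 52 mm in front of the hinge line and 9.5 mm above it. The cover is a shallow cap, 64 mm (x) x 112 mm (y) x 15 mm deep; its top lies 71 mm above the bench when latched. Pressing here with 8 N is sure to reach the stop.
- yellow_cover_hinge (a point): middle of the yellow cover's hinge line: at x = +34 mm in the box frame, 62 mm above the bench; axes turn with the cover (y along the hinge). Fully open, the cover stands about 70 degrees up, its front edge 125 mm above the bench and 22 to 29 mm in front of the hinge line; its steel striker hangs at y = -44 mm in the box frame.
- yellow_reset_top (a point): centre of the top of the green reset button, a round cap 20 mm across under the yellow cover, reached from above when the cover is open. In the box frame at x = -11 mm, y = +22 mm (45 mm in front of the hinge line), 60 mm above the bench when out.
- yellow_reset (a joint): travel of the green reset button (m): 0 out, 0.005 fully in; springs back, fully in takes about 4 N.
- spare_motor_1: small white motor lying loose, 29 x 67 x 33 mm; origin at its underside. Not to be moved.
- etape_roll: black roll of tape lying flat, 62 mm across, 19 mm high, loose; origin at its underside. Not to be moved.
- driver_hex_red: small red-handled screwdriver, 173 mm long, loose; origin at its underside. Not to be moved.
- tip_cleaner: round orange tip-cleaner tin, 59 mm across, 36 mm high, loose; origin at its underside. Not to be moved.
- solder_reel: blue reel of solder, 53 x 65 x 32 mm, loose; origin at its underside. Not to be moved.
- plug_3: small yellow plug with two short leads, 50 x 16 x 8 mm, loose; origin at its underside. Not to be moved.

How it is judged:
By the outcome, as a careful person would: the job done as asked, in the order asked, and still so for the second after the job is handed in, with the robot touching nothing.
It also fails if it takes over 51 s, if anything falls off the work surface, if the arm or the gripper's body presses on something with over 40 N, if the wrist force passes 120 N, or if a joint passes its speed limit or range.

## Working session

There is one attempt and no reset: what is moved stays moved. The work goes in short steps, Python scripts to look and compute and a tool call to move; the robot and the scene stay as the last step left them, time stands still between calls to the robot, and variables do not carry over. Pictures are saved under pics/ and viewed, about 8 in all and at most 12, crops included, and the job is handed in when it is done.

Besides the shell and the picture viewer there is one more tool, called after ">>>" in YAML: its name, and indented under it one key for each argument. step_arm: Moves the arm, as the interface text tells. Its arguments: {"type":"object","properties":{"series":{"type":"array","items":{"type":"array","items":{"type":"number"}}}},"required":["series"]}

```bash
mkdir -p pics
cat > h.py <<'E'
import numpy as np, cv2
from bench import robot, cams, models
def snap(n,f=None):
    s=cams.snapshot(n)
    if f: cv2.imwrite('pics/'+f,s['pixels'][:,:,::-1])
    return s
def proj(s,X):
    c=np.array(s['R'])@np.array(X)+np.array(s['t']); f=200/np.tan(np.radians(s['fov_y'])/2)
    return np.array([s['cx']+f*c[0]/c[2], s['cy']+f*c[1]/c[2]])
def ray(s,u,v,z):
    f=200/np.tan(np.radians(s['fov_y'])/2); R=np.array(s['R']);o=-R.T@np.array(s['t'])
    d=R.T@np.array([(u-s['cx'])/f,(v-s['cy'])/f,1]); return o+d*(z-o[2])/d[2]
E
python3 - <<'E'
from h import *
o=robot.get_obs(); print(o['time'],o['tool_pos'],o['ee_rot'],o['wrist_force'])
for n in('top','scene'):
    s=snap(n,n+'0.png')
    for l in('yellow_box','blue_box','yellow_cover_edge','yellow_cover_hinge'):
        print(n,l,[(np.round(d['position'],3),round(d['p'],2)) for d in models.pinpoint(s,l)[:2]])
E
```

```text
0.0 [ 0.18006219 -0.51909484  0.20430736] [-3.13938048e+00 -1.95603642e-04  3.33816351e-01] [-0.33520475 -0.88369636 -0.54956289]
top yellow_box [(array([ 0.474, -0.389, -0.   ]), 0.76)]
top blue_box [(array([ 0.495,  0.198, -0.002]), 0.85)]
top yellow_cover_edge [(array([ 0.458, -0.392,  0.07 ]), 0.6)]
top yellow_cover_hinge []
scene yellow_box [(array([ 0.474, -0.389,  0.005]), 0.79)]
scene blue_box [(array([ 0.492,  0.193, -0.002]), 0.65)]
scene yellow_cover_edge [(array([ 0.456, -0.392,  0.074]), 0.39)]
scene yellow_cover_hinge [(array([ 0.375, -0.01 ,  0.   ]), 0.55), (array([ 0.507, -0.387,  0.064]), 0.39)]
```

View pics/top0.png

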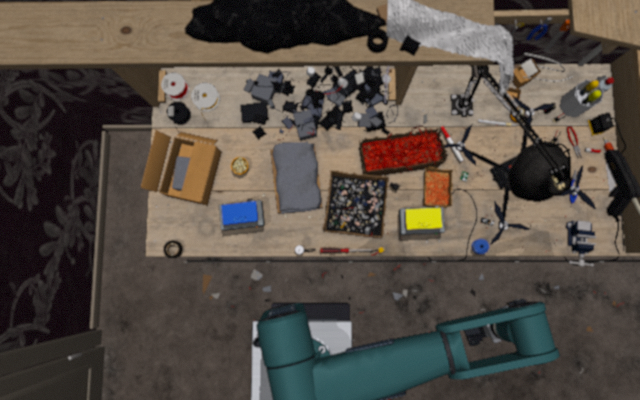

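View pics/scene0.png

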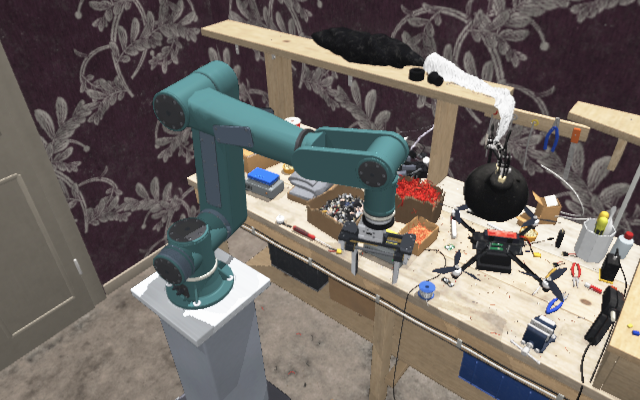

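The top picture shows the yellow box at about (423,221) and the blue one at (241,215), with the orange bin close behind the yellow box and the drone to its right. The scene view shows the arm hiding the yellow box. Next I measure the box's yaw from the cover colour.

```bash
cat >> h.py <<'E'
def cover(s,z=0.071,lo=(22,120,110),hi=(36,255,255),minA=100):
    m=cv2.inRange(cv2.cvtColor(s['pixels'],cv2.COLOR_RGB2HSV),lo,hi)
    c=max(cv2.findContours(m,0,2)[0],key=cv2.contourArea).reshape(-1,2)
    P=np.array([ray(s,u,v,z)[:2] for u,v in c])
    (x,y),wh,a=cv2.minAreaRect((P*1000).astype(np.float32)); return (x,y),wh,a,len(c)
E
python3 - <<'E'
from h import *
s=snap('top'); print(cover(s))
x=s['pixels'][150:260,360:520,::-1]; 
cv2.imwrite('pics/c.png',cv2.resize(x,None,fx=5,fy=5,interpolation=2))
E
```

```text
((476.30108642578125, -388.74249267578125), (67.68872833251953, 114.611083984375), 2.525848388671875, 23)
```

>>> step_arm:
  series:
    - [-1, 60, -6, 0, 0]
    - [-1, 120, -12, 0, 0]
    - [-1, 150, -20, 0, 6]
    - [-1, 200, -25, 0, 12]
    - [-1, 250, -30, 0, 19]
    - [-1, 250, -30, 0, 19]

```text
time: 1.3
tool_pos: [0.4091, -0.4076, 0.2052]
ee_rot: [-3.141, -0.0, 0.007]
wrist_force: [0.3, -1.1, -0.1]
width: 0.0376
```

Run:
```python
from h import *
s=snap('wrist','w1.png'); print(cover(s))
for l in('yellow_box','yellow_cover_edge','yellow_cover_hinge'):
    print(l,[(np.round(d['position'],4),round(d['p'],2)) for d in models.pinpoint(s,l)[:2]])
o=robot.get_obs(); print(o['width'],o['tool_pos'],o['ee_rot'],o['wrist_force'])
```

```text
((476.8869323730469, -388.53936767578125), (63.81936264038086, 110.80681610107422), 2.297855854034424, 33)
yellow_box [(array([ 0.4722, -0.3866,  0.0027]), 0.94)]
yellow_cover_edge [(array([ 0.4565, -0.3915,  0.0738]), 0.6)]
yellow_cover_hinge [(array([ 0.5066, -0.3882,  0.0596]), 0.67), (array([ 0.455 , -0.3917,  0.0727]), 0.62)]
0.02135108581333331 [ 0.4056733  -0.40997942  0.20552209] [3.14124206e+00 4.69806996e-04 1.51686117e-03] [ 0.07396956 -0.38550506  0.18548731]
```

View pics/w1.png

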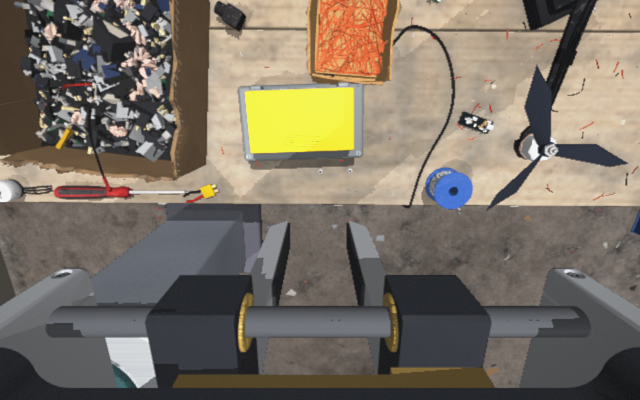

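The wrist view shows the yellow cover from (245,90) to (355,155), latched, with about 2.3° of yaw, and nothing in the way above it. I move above the press point.

>>> step_arm:
  series:
    - [-1, 25, -10, 30, -1]
    - [-1, 50, -20, 80, -2.2]
    - [-1, 50, -20, 120, -2.2]
    - [-1, 50, -20, 122, -2.2]

```text
time: 2.0
tool_pos: [0.4535, -0.388, 0.0794]
ee_rot: [-3.135, 0.006, 0.039]
wrist_force: [0.4, 0.1, -0.5]
width: 0.0006
```

>>> step_arm:
  series:
    - [-1, 1, 0, 6, 0]
    - [-1, 1, 0, 12, 0]
    - [-1, 1, 0, 16, 0]
    - [-1, 1, 0, 19, 0]
    - [-1, 1, 0, 20, 0]
    - [-1, 1, 0, 20, 0]

```text
time: 2.75
tool_pos: [0.4575, -0.3906, 0.0656]
ee_rot: [3.138, -0.001, 0.04]
wrist_force: [-2.8, -0.6, 7.9]
width: 0.0005
```

>>> step_arm:
  series:
    - [-1, 0, 0, 2, 0]
    - [-1, 0, 0, 3, 0]
    - [-1, 0, 0, 3, 0]

```text
time: 3.12
tool_pos: [0.4575, -0.3907, 0.0653]
ee_rot: [3.137, -0.001, 0.04]
wrist_force: [-6.4, 2.1, 15.5]
width: 0.0007
```

>>> step_arm:
  series:
    - [-1, -5, 0, -30, 0]
    - [-1, -30, 0, -70, 0]
    - [-1, -60, 0, -100, 0]
    - [-1, -70, 0, -130, 0]
    - [-1, -70, 0, -140, 0]
    - [-1, -70, 0, -140, 0]
    - [-1, -70, 0, -140, 0]
    - [-1, -70, 0, -140, 0]
    - [-1, -70, 0, -140, 0]

```text
time: 4.25
tool_pos: [0.3876, -0.3918, 0.1994]
ee_rot: [-3.14, 0.001, 0.041]
wrist_force: [-0.5, -0.0, -1.1]
width: 0.0004
```

Run:
```python
from h import *
s=snap('wrist','w2.png')
for l in('yellow_reset_top','yellow_cover_edge','yellow_cover_hinge'):
    print(l,[(np.round(d['position'],4),round(d['p'],2)) for d in models.pinpoint(s,l)[:2]])
o=robot.get_obs(); print(o['width'],o['tool_pos'],o['ee_rot'],o['wrist_force'])
```

```text
yellow_reset_top [(array([ 0.4624, -0.3662,  0.0595]), 0.81)]
yellow_cover_edge [(array([ 0.4985, -0.3888,  0.1186]), 0.89)]
yellow_cover_hinge [(array([ 0.5066, -0.388 ,  0.0626]), 0.65)]
0.000505340841461801 [ 0.3875914  -0.39205897  0.20033093] [-3.14144936e+00  1.17358878e-04  4.06316242e-02] [-0.20475402  0.4375796  -0.19641762]
```

View pics/w2.png

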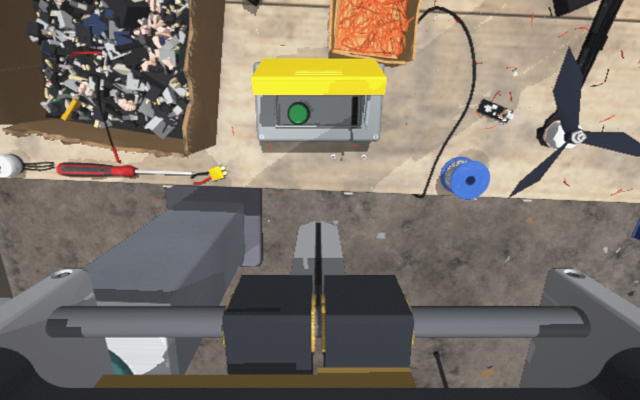

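The cover is open, with the green button visible at (298,113). I go down on it.

>>> step_arm:
  series:
    - [-1, 40, -12, 20, 0]
    - [-1, 71, -22.5, 60, 0]
    - [-1, 72, -22.5, 100, 0]
    - [-1, 72, -22.5, 128, 0]
    - [-1, 72, -22.5, 136, 0]
    - [-1, 72, -22.5, 140, 0]
    - [-1, 72, -22.5, 145, 0]
    - [-1, 72, -22.5, 147, 0]
    - [-1, 72, -22.5, 147, 0]

```text
time: 5.58
tool_pos: [0.4593, -0.3676, 0.0553]
ee_rot: [3.139, -0.002, 0.04]
wrist_force: [-0.2, -0.2, 4.6]
width: 0.0003
```

>>> step_arm:
  series:
    - [-1, 0, 0, 2, 0]
    - [-1, 0, 0, 4, 0]
    - [-1, 0, 0, 4, 0]

```text
time: 5.95
tool_pos: [0.4594, -0.3677, 0.055]
ee_rot: [3.138, -0.003, 0.041]
wrist_force: [-4.9, 5.2, 19.1]
width: 0.0005
```

>>> step_arm:
  series:
    - [-1, 0, 0, -30, 0]
    - [-1, 0, 0, -80, 0]
    - [-1, 0, 0, -130, 0]
    - [-1, 15, 5, -150, 0]
    - [-1, 45, 12, -150, 0]
    - [-1, 77, 22, -150, 0]
    - [-1, 77, 22, -150, 0]
    - [-1, 77, 22, -150, 0]

```text
time: 6.95
tool_pos: [0.5359, -0.3854, 0.199]
ee_rot: [-3.141, 0.001, 0.041]
wrist_force: [-0.1, 0.2, -0.2]
width: 0.0005
```

Run:
```python
from h import *
s=snap('wrist','w3.png')
for l in('yellow_reset_top','yellow_cover_edge','yellow_cover_hinge'):
    print(l,[(np.round(d['position'],4),round(d['p'],2)) for d in models.pinpoint(s,l)[:2]])
o=robot.get_obs(); print(o['width'],o['tool_pos'],o['ee_rot'],o['wrist_force'])
s=snap('scene','s3.png')
```

```text
yellow_reset_top []
yellow_cover_edge [(array([ 0.4993, -0.3875,  0.1162]), 0.83)]
yellow_cover_hinge [(array([ 0.5071, -0.3886,  0.0611]), 0.84)]
0.00038924119755509774 [ 0.53573904 -0.38556593  0.20006254] [ 3.14106789e+00 -3.28321165e-04  3.99938279e-02] [-0.27648414  0.56288306 -0.3595585 ]
```

View pics/w3.png

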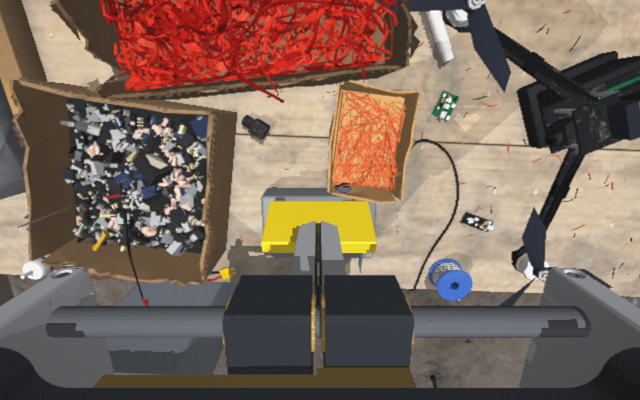

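The wrist view shows the finger behind the open cover, which lies at (262–375, 200–255). The orange bin is lower and clear. I go down behind it, then sweep it over.

>>> step_arm:
  series:
    - [-1, 0, 0, 45, 0]
    - [-1, 0, 0, 88, 0]
    - [-1, 0, 0, 88, 0]
    - [-1, -15, 0, 88, 0]
    - [-1, -30, 0, 88, 0]
    - [-1, -35, 0, 89.5, 0]
    - [-1, -40, 0, 91, 0]
    - [-1, -45, 0, 93, 0]
    - [-1, -49.5, 0, 95, 0]
    - [-1, -54, 0, 98, 0]
    - [-1, -58, 0, 101, 0]
    - [-1, -62, 0, 104.5, 0]
    - [-1, -66.5, 0, 108, 0]
    - [-1, -70, 0, 113, 0]
    - [-1, -73.5, 0, 117.5, 0]
    - [-1, -76, 0, 123, 0]
    - [-1, -78.5, 0, 128.5, 0]
    - [-1, -79, 0, 128.5, 0]

```text
time: 9.45
tool_pos: [0.4569, -0.3886, 0.0704]
ee_rot: [-3.141, 0.001, 0.04]
wrist_force: [1.2, 0.5, 1.2]
width: 0.0005
```

>>> step_arm:
  series:
    - [-1, 0, 0, 3, 0]
    - [-1, 0, 0, 6, 0]
    - [-1, 0, 0, 8, 0]
    - [-1, 0, 0, 10, 0]
    - [-1, 0, 0, 10, 0]
    - [-1, 0, 0, 10, 0]

```text
time: 10.2
tool_pos: [0.4567, -0.3889, 0.0652]
ee_rot: [3.14, 0.001, 0.041]
wrist_force: [-6.5, 4.9, 18.5]
width: 0.0005
```

At the stop (65.2 mm, as in the first press). I let go and look.

>>> step_arm:
  series:
    - [-1, 0, 0, 0, 0]
    - [-1, 0, 0, -30, 0]
    - [-1, -20, 0, -80, 0]
    - [-1, -60, 0, -130, 0]
    - [-1, -70, 0, -130, 0]
    - [-1, -70, 0, -130, 0]
    - [-1, -70, 0, -130, 0]
    - [-1, -70, 0, -130, 0]
    - [-1, -70, 0, -130, 0]
    - [-1, -70, 0, -130, 0]
    - [-1, -70, 0, -130, 0]
    - [-1, -70, 0, -130, 0]

```text
time: 11.7
tool_pos: [0.3876, -0.3916, 0.1911]
ee_rot: [3.141, -0.0, 0.041]
wrist_force: [-0.6, 0.2, 0.5]
width: 0.0001
```

Run:
```python
from h import *
s=snap('wrist','w4.png'); print(cover(s))
for l in('yellow_reset_top','yellow_cover_edge','yellow_cover_hinge'):
    print(l,[(np.round(d['position'],4),round(d['p'],2)) for d in models.pinpoint(s,l)[:2]])
o=robot.get_obs(); print(o['time'],o['tool_pos'],o['wrist_force'])
```

```text
((477.0722961425781, -388.6497497558594), (63.44500732421875, 111.36363220214844), 2.299619436264038, 29)
yellow_reset_top []
yellow_cover_edge [(array([ 0.4554, -0.3909,  0.0765]), 0.89)]
yellow_cover_hinge [(array([ 0.5065, -0.3865,  0.0593]), 0.73)]
11.9 [ 0.38756086 -0.39164696  0.19110068] [ 0.78072847 -0.16424805  0.69647199]
```

View pics/w4.png

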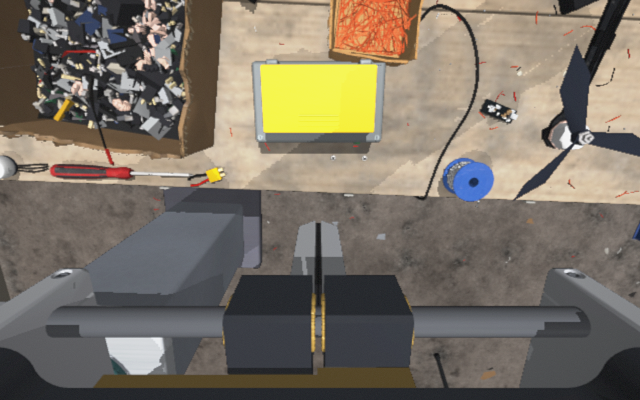

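The cover is shut at (258–382, 65–137), with the same outline as at the start, and it has stayed down for over a second. The loose things look the same as before. I hand in.

```bash
python3 -c "
from bench import robot
print(robot.close_job())"
```

```text
the job is handed in; nothing more can be done
None
```

The yellow box is reset and its cover is latched shut again. I handed the job in at about 12 s of the 51 s allowed.

- **Opening:** I pressed the cover to its stop (15 N, fingertip at 65.3 mm) and let go. The wrist camera showed it standing open with the green button visible.
- **Reset:** I pressed the button until it would go no further (fingertip at 55.0 mm, 19 N), which matches its full 5 mm travel, then let it go. I did not see it come back out, because the gripper hid it in the next picture.
- **Closing:** I swept the cover over from behind and pressed it to the same stop (65.2 mm, 18.5 N). More than a second after letting go it was still level, and its outline matched the first wrist picture to within 1 mm.

**Last checks:** The arm was clear and touching nothing. The things visible in the last wrist picture, such as the screwdriver, plug and solder reel, showed no shift. I never went near the blue box, but I did not photograph it again at the end. The network put the cover's press point at 76.5 mm, against 71 mm expected; I took that as its usual error, since the measured outline agreed with a shut cover.

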